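Slide the well plate under the low reader bridge

ROBOT

A 6-joint arm with a two-finger parallel gripper is mounted at the origin on the work surface. World frame = base frame: x ahead of the robot, y to its left, z up, the work surface at z = 0. Lengths are in m, angles in rad, forces in N, time in s.
With the tool pointing down it reaches from about 0.325 to 0.9 m from the base axis. Payload 6.1 kg.
Tool frame: the origin (TCP) lies at the very end of the fingers, on their centre line; the grasp point (between the pads) lies 19 mm behind it; z points along the fingers, y is the direction in which the jaws open and shut (so a half turn about z gives the same grasp; the last joint's range is limited). The gripper opens to 87 mm and grips with 3 to 60 N. Pads are 19 mm wide; open, the fingers measure 117 mm over their backs; the gripper's body (75 mm by 190 mm) begins 51 mm behind the grasp point.
Start: joints at [0.976, 0.22, 1.526, -0, 1.395, -0.126], TCP at [0.282, 0.558, 0.195] pointing down, gripper open.
Joint ranges: [-2.98, 2.98], [-0.91, 2.08], [0.09, 2.57], [-1.24, 4.39], [0.2, 2.65], [-2.68, 2.68]. Speed limits (rad/s): [2.57, 2.57, 3.01, 3.14, 3.14, 3.14].

INTERFACE

Orientations are given as a unit quaternion [w, x, y, z].
In Python, from cell import arm, imaging gives the robot as it stands.
- The arm moves only by the shell command python3 -m handwheel 'ROWS'. ROWS is JSON, a list of rows, each an object with "slide": the shift along the tool's x, y, z in mm, a list of three; "dr": the turn, a rotation vector about the tool's x, y, z in degrees, a list of three; "gripper": the finger opening in mm, from 0 to 87. A call has 1 to 10 rows; each row is the pose to reach, as a shift and turn from the pose measured when the call began, along the tool's axes at that moment; what a row does not reach only later rows make up. A row lasts 1/8 s, in which the tool goes at most 62.5 mm and 10.7 degrees, less where a joint would pass 70% of its speed; a pose out of reach is approached as far as the arm can. A call with a gripper value outside its range is refused whole. The fingers move at their own pace and stop on an object; the grip force is fixed at half the most. Time passes only in rows, so rows that repeat a pose let the fingers close. It gives the time, the measured TCP pose, the force and the opening at its end, in the units of the state.
- arm.observe(): the state, without advancing time (a new reading comes with each control period).
- imaging.grab_frame(name): name is "scene" or "top"; returns (picture, depth): 420x560x3 uint8, blue, green, red; 420x560 float32, m along the optical axis (not along the pixel's ray), 0 where there is no reading.
- imaging.camera_model(name): a dict with "vertical_fov" (degrees; the focal length in pixels is half the picture's height over the tangent of half this angle, whatever the lens; pixels are square), "cx", "cy" (the principal point, pixels), "eye" and "attitude" of the camera in the world. Camera axes: x right, y down, z forward; pixel columns grow to the right and rows downward; lengths in m; the calibration is good to about 2 mm. A picture is of the moment at which its call begins. camera_model takes no time and is no camera call.
- arm.finish_job(): hands the job in, once; it reports no verdict.
The state is a dict: "clock": time; "joints": joint angles; "joint_velocities": joint speeds; "joint_torque": joint torques, N m; "tcp_pos": TCP position; "ee_rot": TCP orientation; "force": force on the tool from outside, world axes, zero at the start; "ft_torque": the same for the moment, N m; "width": finger opening in m.
Only numpy, scipy, OpenCV 4.12 (cv2) and the standard library are available. Lean on these libraries where they do the work, as an engineer would, in place of code of your own. Each camera call takes 0.05 s, during which the arm holds its last target. There are 200 camera calls.

TASK

Push the black 96-well plate along the bench with the fingertips, in through the open side under the low bridge of the white plate reader, until its leading short edge sits squarely against the red stop bar. Keep the plate flat on the bench all the way: do not pick it up or tip it. Leave the brown bottle, the jar and the pink tube rack where they stand, and finish with the hand clear.

Things in the scene. Friction and masses are not known exactly. Their poses are not given: they have to be found in the camera images.
- plate: black 96-well plate with pink wells, loose, flat on the bench: 128 long (its x) by 86 wide (its y) by 15 mm high, about 0.08 kg, solid upright sides. Origin at the centre of its underside, z up. It starts before the reader's open side, +x end towards the reader, up to 0.35 rad askew and 35 mm off the lane's centre line.
- reader: low white plate reader fixed to the bench: a bridge over a straight open lane (bare bench, no step) that runs along its +x; the plate enters from -x. Origin: on the bench on the lane's centre line, exactly where the plate's origin lies when home, axes then parallel. Beam: x = -20 to 44, y = -98 to 98 mm; underside 19 mm, flat top 49 mm above the bench.
- mouth (a point): middle of the opening's entry edge, on the bench, under the beam's front face (reader x = -20 mm). The opening is 98 mm wide, between solid legs (reader |y| = 49 to 98 mm), and 19 mm high: 4 mm headroom over the plate. When home, the plate still sticks out 44 mm on this side.
- stop (a point): middle of the face of the red stop bar, on the bench (reader x = +64 mm): 126 mm wide across the lane, 12 mm high, 12 mm thick, fixed, joined to the legs by two steel arms 12 mm high. The plate's leading short edge ends against it.
- bottle: brown bottle with a black cap, 50 mm across, 110 mm high, loose, standing; origin at the centre of its foot. Must stay where it is.
- jar: white jar with a blue cap, 54 mm across, 75 mm high, loose, standing; origin at the centre of its foot. Must stay where it is.
- rack: pink tube rack with eight holes, 100 (x) by 60 (y) by 30 mm high, loose; origin at the centre of its underside. Must stay where it is.
There are look-alikes about, which are no part of the job. Several things look just like the plate: the one meant starts farthest to the robot's right. Of the things that look like the reader, the larger one is meant.

How it is judged:
At the end, for the whole second after the job is handed in: The plate lies flat and at rest under the bridge, its origin within 4 mm of home along the lane (leading edge against the stop) and within 9 mm across it, within 0.05 rad of square, and the bottle, jar and rack are within 15 mm of where they stood (x of plate in the frame of reader between -0.004 and 0.004 m and y of plate in the frame of reader between -0.009 and 0.009 m and angle between the x axis of plate and the x axis of reader, either way round below 0.05 rad and angle between plate's own z axis and vertical below 0.04 rad and height (world z) of plate below 0.003 m and linear speed of plate below 0.01 m/s and distance of each of bottle, jar, rack from where it was at the start of the episode below 0.015 m); the robot touches nothing.
It fails at once if the plate is lifted off the bench (its centre rises more than 8 mm) (height (world z) of plate above 0.008 m).
It fails at once if the plate is tipped by more than 0.1 rad (angle between plate's own z axis and vertical above 0.1 rad).
It fails at once if the bottle is moved by more than 15 mm or tipped (distance of bottle from where it was at the start of the episode above 0.015 m or angle between bottle's own z axis and vertical above 0.3 rad).
It fails at once if the jar is moved by more than 15 mm or tipped (distance of jar from where it was at the start of the episode above 0.015 m or angle between jar's own z axis and vertical above 0.3 rad).
It fails at once if the rack is moved by more than 15 mm or tipped (distance of rack from where it was at the start of the episode above 0.015 m or angle between rack's own z axis and vertical above 0.3 rad).
It also fails if it takes over 72 s, if anything falls off the work surface, if the arm or the gripper's body presses on something with over 40 N, if the wrist force passes 120 N, or if a joint passes its speed limit or range.

## Working session

There is one attempt and no reset: what is moved stays moved. The work goes in short steps, Python scripts to look and compute and a shell command to move; the robot and the scene stay as the last step left them, time stands still between calls to the robot, and variables do not carry over. Pictures are saved under pics/ and viewed, about 8 in all and at most 12, crops included, and the job is handed in when it is done.

```bash
ls; mkdir -p pics; cat > h.py <<'E'
import numpy as np, cv2
from scipy.spatial.transform import Rotation as R
from cell import arm, imaging
def rot(q): return R.from_quat([q[1],q[2],q[3],q[0]])
def cloud(name,depth):
    m=imaging.camera_model(name); h,w=depth.shape
    f=h/2/np.tan(np.radians(m["vertical_fov"])/2)
    u,v=np.meshgrid(np.arange(w),np.arange(h))
    p=np.stack([(u-m["cx"])/f*depth,(v-m["cy"])/f*depth,depth],-1)
    a=np.array(m["attitude"]); A=a if a.shape==(3,3) else rot(a).as_matrix()
    return p@A.T+np.array(m["eye"])
E
python3 - <<'E'
from h import *
for n in("scene","top"):
    print(imaging.camera_model(n)); p,d=imaging.grab_frame(n); cv2.imwrite(f"pics/{n}0.png",p); np.save(n+"0.npy",d)
print(arm.observe())
E
```

```text
pics
{'vertical_fov': 42.589552949651356, 'cx': 286.4775737090682, 'cy': 195.22463821345215, 'eye': array([1.15975769, 0.6514552 , 0.75708783]), 'attitude': array([-0.14447463,  0.2965849 ,  0.84678345, -0.4172796 ])}
{'vertical_fov': 48.191370733577486, 'cx': 279.93382716907064, 'cy': 202.93496722211592, 'eye': array([ 0.39014107, -0.04874354,  1.35169239]), 'attitude': array([ 0.04758659, -0.69596947,  0.71440896, -0.05460634])}
{'clock': 0.1, 'joints': array([ 9.75875463e-01,  2.21154006e-01,  1.52751669e+00,  1.62415933e-05,
        1.39469083e+00, -1.26100585e-01]), 'joint_velocities': array([ 0.00028066, -0.00142275, -0.00162962, -0.00080106, -0.00040454,
       -0.00041062]), 'joint_torque': array([ 1.36682702e-03, -4.95940769e+01, -3.88518405e+01,  6.99480716e-02,
        5.15044585e-02, -2.84222932e-05]), 'tcp_pos': array([0.28204815, 0.5570523 , 0.19393194]), 'ee_rot': array([-3.19465400e-04,  2.32270597e-01,  9.72650804e-01, -8.24758075e-04]), 'force': array([-0.14187927, -0.24439666,  0.70750782]), 'ft_torque': array([-0.01058871,  0.00304349,  0.01499563]), 'width': 0.08673836968182237}
```

View pics/top0.png

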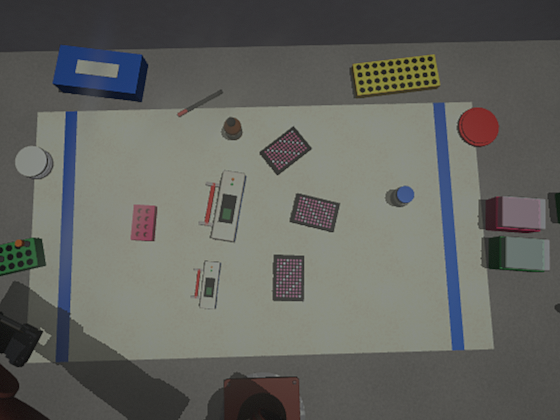

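View pics/scene0.png

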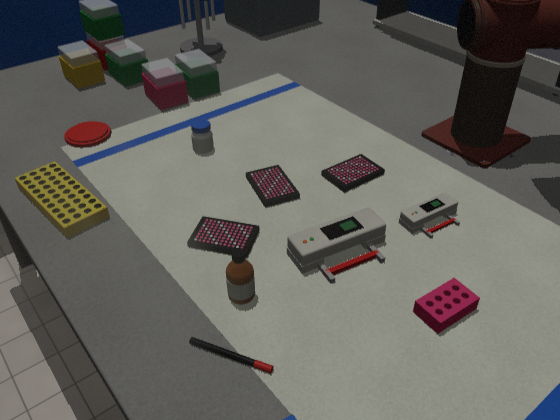

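The three plate look-alikes in the top view are at (286,150), (315,212) and (289,278). Image right is the robot's right (-y), so (315,212) should be the one meant, and it sits before the larger reader at (228,207); the smaller reader is at (209,285). I'll measure these and check them in a crop.

```bash
cat >> h.py <<'E'
def rect(P,mask,z0,z1,roi):
    """min-area rect of world xy of points in height band within px roi (u0,v0,u1,v1)"""
    u0,v0,u1,v1=roi; s=np.zeros(mask.shape,bool); s[v0:v1,u0:u1]=1
    s&=mask&(P[...,2]>z0)&(P[...,2]<z1)
    q=P[s]; r=cv2.minAreaRect((q[:,:2]*1000).astype(np.float32))
    return r,len(q),np.median(q[:,2]),s
E
python3 - <<'E'
from h import *
p=cv2.imread("pics/top0.png"); d=np.load("top0.npy"); P=cloud("top",d); ok=d>0
bench=P[ok&(p.min(2)>140)]
print("bench z",np.percentile(P[180:330,330:380,2],[5,50,95]), P[240,240:260,2].mean(),P[330,300,2],P[120,330,2])
for n,roi,a,b in [("p1",(255,120,317,180),.008,.03),("p2",(285,188,345,236),.008,.03),("p3",(268,248,310,305),.008,.03),
  ("reader beam",(205,165,250,245),.035,.07),("stop",(195,175,220,235),.005,.02),("small",(190,255,225,312),.025,.06),
  ("bottle",(215,110,248,145),.02,.13),("jar",(385,180,420,210),.06,.09),("rack",(125,200,160,245),.02,.04)]:
    r,k,z,s=rect(P,ok,a,b,roi); print(n,np.round(r[0],1),np.round(r[1],1),round(r[2],1),k,round(z,4))
c=cv2.resize(p[120:310,180:350],None,fx=4,fy=3.15,interpolation=cv2.INTER_CUBIC)
c=cv2.resize(p[110:310,180:440],None,fx=3,fy=3,interpolation=cv2.INTER_CUBIC); cv2.imwrite("pics/crop0.png",c)
E
```

```text
bench z [-0.00364319  0.00105507  0.00651964] 0.0008564524127965933 0.0016100118290269805 -0.000480955810920225
p1 [741.7 -85.4] [155.6 165.9] 88.8 1270 0.0154
p2 [ 555. -163.] [137.4 120.5] 84.0 1331 0.0154
p3 [374.3 -77.9] [143.5 103.6] 3.7 1408 0.0154
reader beam [579.4  82.2] [ 66.  196.7] 79.4 1603 0.0495
stop [587.3 143.5] [170.5  70.4] 1.5 341 0.0113
small [360.1 137.6] [ 44.2 129.2] 83.1 729 0.0332
bottle [799.5  66.4] [46.2 49. ] 23.5 321 0.0763
jar [ 593.  -408.5] [47.1 47.4] 35.9 254 0.0751
rack [539.1 325.3] [ 61.5 100.8] 85.2 698 0.0301
```

View pics/crop0.png

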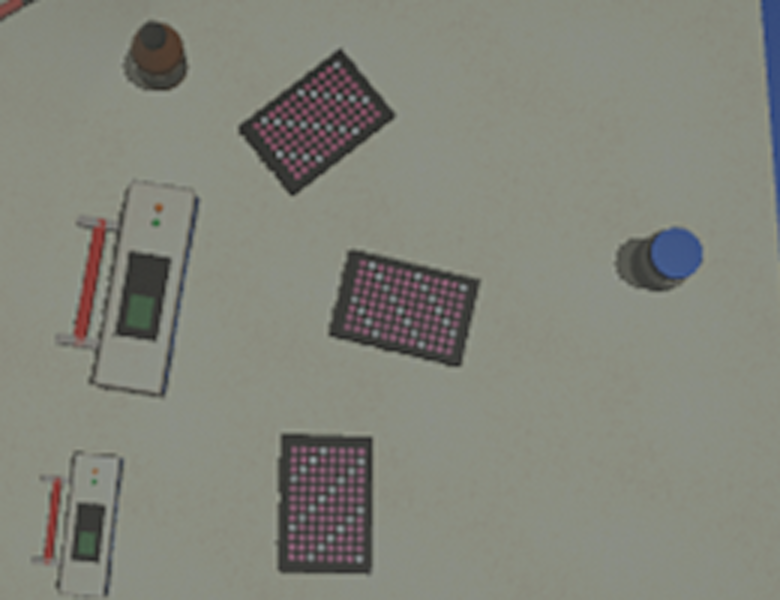

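The crop confirms it: the plate at (315,212) is the rightmost of the three and lies just before the larger reader's blue-edged entry side. Its stop bar is on the far (+y) side. Next I'll refine the poses using colour masks.

```bash
cat >> h.py <<'E'
def onplane(name,uv,z):
    m=imaging.camera_model(name); f=210/np.tan(np.radians(m["vertical_fov"])/2)
    A=rot(m["attitude"]).as_matrix(); e=np.array(m["eye"]); uv=np.atleast_2d(uv).astype(float)
    r=np.c_[(uv[:,0]-m["cx"])/f,(uv[:,1]-m["cy"])/f,np.ones(len(uv))]@A.T
    return (e+r*((z-e[2])/r[:,2])[:,None])[:,:2]*1000
def plate(p,roi):
    """dark plate outline on z=15mm: pose by rect through the silhouette"""
    u0,v0,u1,v1=roi; g=p[v0:v1,u0:u1].astype(int); m=(g[...,1]<85).astype(np.uint8)
    m=cv2.morphologyEx(m,cv2.MORPH_CLOSE,np.ones((5,5)))
    c=max(cv2.findContours(m,cv2.RETR_EXTERNAL,cv2.CHAIN_APPROX_NONE)[0],key=cv2.contourArea)[:,0]+[u0,v0]
    return cv2.minAreaRect(onplane("top",c,.015).astype(np.float32)),len(c)
E
python3 - <<'E'
from h import *
p=cv2.imread("pics/top0.png"); d=np.load("top0.npy"); P=cloud("top",d); ok=d>0
print(plate(p,(280,185,350,240)))
# beam top: line/PCA on points, and colour outline
r,k,z,s=rect(P,ok,.043,.056,(205,165,250,245)); q=P[s][:,:2]*1000
w,V=np.linalg.eigh(np.cov(q.T)); print("beam",r,q.mean(0),np.degrees(np.arctan2(V[1,0],V[0,0])))
red=(p[...,2].astype(int)-p[...,1]>50); red[:,:195]=0; red[:,222:]=0; red[:170]=0; red[245:]=0
v,u=np.nonzero(red); q=onplane("top",np.c_[u,v],.012); w,V=np.linalg.eigh(np.cov(q.T))
print("stopbar",cv2.minAreaRect(q.astype(np.float32)),q.mean(0),np.degrees(np.arctan2(V[1,0],V[0,0])))
E
```

```text
(((555.2918701171875, -162.39483642578125), (128.5616912841797, 85.91598510742188), 74.79167175292969), 141)
beam ((579.37939453125, 82.82304382324219), (64.44904327392578, 196.35760498046875), 79.1932601928711) [577.66818525  82.45720508] -100.64419073740831
stopbar ((592.0253295898438, 137.43966674804688), (9.600627899169922, 115.38108825683594), 79.5140380859375) [590.02363589 137.78762245] -100.81762695365643
```

Plate: centre (555,-162), yaw 74.8°, and its fitted size of 128.6x85.9 matches the given size. Lane yaw is about 79.3°. In the reader frame the plate is at x≈-233, y≈-22, and 4.5° askew.

Plan:
1. With both fingertips, push the long side across the lane. This squares the plate and centres it.
2. Push the trailing short edge home, again with both fingertips.

```bash
cat >> h.py <<'E'
O=np.array([577.2,71.0]); Y=79.3
def R2W(x,y):
    c,s=np.cos(np.radians(Y)),np.sin(np.radians(Y)); return O+[c*x-s*y,s*x+c*y]
def W2R(p):
    c,s=np.cos(np.radians(Y)),np.sin(np.radians(Y)); d=np.array(p)-O; return np.array([c*d[0]+s*d[1],-s*d[0]+c*d[1]])
def goal(x,y,z,rel):
    """reader-frame TCP goal (mm), tool-y yaw relative to lane (deg), tool down -> slide, dr"""
    s=arm.observe(); Rc=rot(s["ee_rot"]); p=np.array(s["tcp_pos"])*1000
    a=np.radians(Y+rel); ty=np.array([np.cos(a),np.sin(a),0]); tz=np.array([0,0,-1.]); tx=np.cross(ty,tz)
    Rg=R.from_matrix(np.c_[tx,ty,tz]); w=np.r_[R2W(x,y),z]
    print("now",np.round(W2R(p[:2]),1),round(p[2],1),"F",np.round(s["force"],1),"t",round(s["clock"],2),
      "slide",np.round(Rc.inv().apply(w-p),1),"dr",np.round(np.degrees((Rc.inv()*Rg).as_rotvec()),1))
E
python3 -c "
from h import *
goal(-233,-100,100,0)"
```

```text
now [422.8 380.3] 193.9 F [-0.1 -0.2  0.7] t 0.1 slide [-643.8 -496.    94.6] dr [ -0.1  -0.  -16.2]
```

```bash
python3 -m handwheel '[{"slide":[-644,-496,0],"dr":[0,0,-16.2],"gripper":50},{"slide":[-644,-496,0],"dr":[0,0,-16.2],"gripper":50},{"slide":[-644,-496,0],"dr":[0,0,-16.2],"gripper":50},{"slide":[-644,-496,0],"dr":[0,0,-16.2],"gripper":50},{"slide":[-644,-496,0],"dr":[0,0,-16.2],"gripper":50},{"slide":[-644,-496,0],"dr":[0,0,-16.2],"gripper":50},{"slide":[-644,-496,0],"dr":[0,0,-16.2],"gripper":50},{"slide":[-644,-496,0],"dr":[0,0,-16.2],"gripper":50},{"slide":[-644,-496,0],"dr":[0,0,-16.2],"gripper":50},{"slide":[-644,-496,0],"dr":[0,0,-16.2],"gripper":50}]'; python3 -c "
from h import *
goal(-233,-100,100,0)"
```

```text
clock: 1.35
tcp_pos: [0.5514, -0.0076, 0.1945]
ee_rot: [-0.001, 0.093, 0.996, -0.001]
force: [0.4, 1.4, -0.6]
width: 0.0504
now [-82.   10.7] 194.5 F [ 0.4  1.4 -0.6] t 1.35 slide [-110.7 -150.9   94.6] dr [-0.1 -0.1  0. ]
```

```bash
python3 -m handwheel '[{"slide":[-55,-75,0],"dr":[0,0,0],"gripper":50},{"slide":[-111,-151,0],"dr":[0,0,0],"gripper":50},{"slide":[-111,-151,0],"dr":[0,0,0],"gripper":50},{"slide":[-111,-151,50],"dr":[0,0,0],"gripper":50},{"slide":[-111,-151,100],"dr":[0,0,0],"gripper":50},{"slide":[-111,-151,140],"dr":[0,0,0],"gripper":50},{"slide":[-111,-151,150],"dr":[0,0,0],"gripper":50},{"slide":[-111,-151,150],"dr":[0,0,0],"gripper":50}]'; python3 -c "
from h import *
goal(-233,-100,6,0)
p,d=imaging.grab_frame('top'); cv2.imwrite('pics/a.png',p)"
```

```text
clock: 2.35
tcp_pos: [0.6322, -0.1766, 0.0446]
ee_rot: [-0.001, 0.093, 0.996, -0.001]
force: [-0.2, 0.7, 0.5]
width: 0.0498
now [-233.1 -100.1] 44.6 F [-0.2  0.7  0.5] t 2.35 slide [-0.   0.2 38.6] dr [-0.1 -0.1  0. ]
```

```bash
python3 -m handwheel '[{"slide":[0,0,20],"dr":[0,0,0],"gripper":50},{"slide":[0,0,34],"dr":[0,0,0],"gripper":50},{"slide":[0,0,39],"dr":[0,0,0],"gripper":50},{"slide":[8,0,39],"dr":[0,0,0],"gripper":50},{"slide":[13,0,39],"dr":[0,0,0],"gripper":50},{"slide":[18,0,39],"dr":[0,0,0],"gripper":50},{"slide":[22,0,39],"dr":[0,0,0],"gripper":50},{"slide":[26,0,39],"dr":[0,0,0],"gripper":50},{"slide":[30,0,39],"dr":[0,0,0],"gripper":50},{"slide":[30,0,39],"dr":[0,0,0],"gripper":50}]'; python3 -c "
from h import *
goal(-233,-52.5,6,0)
p,d=imaging.grab_frame('scene'); cv2.imwrite('pics/b.png',p[110:310,130:430].repeat(2,0).repeat(2,1))"
```

```text
clock: 3.65
tcp_pos: [0.6036, -0.1715, 0.0071]
ee_rot: [0.0, 0.093, 0.996, -0.001]
force: [-0.2, -0.0, -0.8]
width: 0.0499
now [-233.4  -71. ] 7.1 F [-0.2 -0.  -0.8] t 3.65 slide [18.5  0.4  1.1] dr [-0.1  0.   0. ]
```

View pics/b.png

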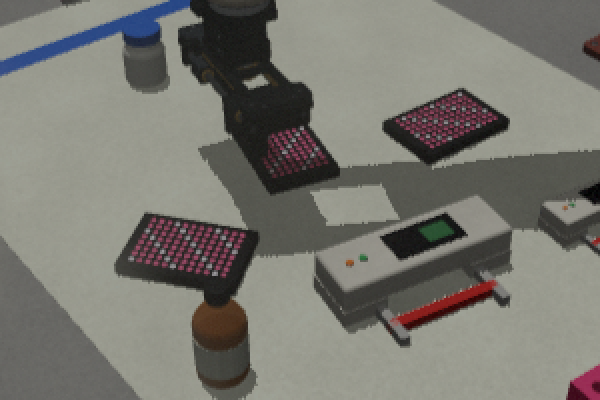

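The hand is low against the plate's far long side. The plate, at about (295,158) in this crop, is flat and the bottle is clear. I'll carry on with the sideways push.

```bash
python3 -m handwheel '[{"slide":[4,0,1],"dr":[0,0,0],"gripper":50},{"slide":[8,0,1],"dr":[0,0,0],"gripper":50},{"slide":[12,0,1],"dr":[0,0,0],"gripper":50},{"slide":[16,0,1],"dr":[0,0,0],"gripper":50},{"slide":[18.5,0,1],"dr":[0,0,0],"gripper":50},{"slide":[18.5,0,1],"dr":[0,0,0],"gripper":50},{"slide":[18.5,0,1],"dr":[0,0,0],"gripper":50}]'; python3 -c "
from h import *
goal(-320,-95,90,-90)"
```

```text
clock: 4.58
tcp_pos: [0.5858, -0.1682, 0.0062]
ee_rot: [0.001, 0.093, 0.996, -0.001]
force: [0.1, 0.9, 0.3]
width: 0.0501
now [-233.5  -52.9] 6.2 F [0.1 0.9 0.3] t 4.58 slide [-42.2 -86.7 -83.6] dr [-0.   0.1 90. ]
```

```bash
python3 -m handwheel '[{"slide":[-12,0,0],"dr":[0,0,0],"gripper":50},{"slide":[-30,0,0],"dr":[0,0,0],"gripper":50},{"slide":[-30,0,-40],"dr":[0,0,0],"gripper":50},{"slide":[-30,0,-80],"dr":[0,0,0],"gripper":50},{"slide":[-20,-60,-80],"dr":[0,0,10],"gripper":50},{"slide":[0,-120,-80],"dr":[0,0,20],"gripper":50},{"slide":[30,-180,-80],"dr":[0,0,30],"gripper":50},{"slide":[53,-220,-80],"dr":[0,0,40],"gripper":50},{"slide":[53,-220,-80],"dr":[0,0,50],"gripper":50},{"slide":[53,-220,-80],"dr":[0,0,50],"gripper":50}]'; python3 - <<'E'
from h import *
p,d=imaging.grab_frame('top'); cv2.imwrite('pics/c.png',cv2.resize(p[110:310,180:440],None,fx=3,fy=3))
r,n=plate(p,(275,180,325,245)); print(r,W2R(r[0]))
goal(-335,0,60,-90)
E
```

```text
clock: 5.82
tcp_pos: [0.4931, -0.3755, 0.0867]
ee_rot: [0.001, 0.505, 0.863, -0.001]
force: [0.8, 0.0, 0.1]
width: 0.0499
((557.8897094726562, -149.93467712402344), (102.486083984375, 85.32841491699219), 74.96072387695312) [-220.67851723  -22.04565515]
now [-453.6   -0.5] 86.6 F [-0.6  1.1 -0. ] t 5.88 slide [90.9 76.3 26.4] dr [ 0.1  0.1 40.2]
```

View pics/c.png

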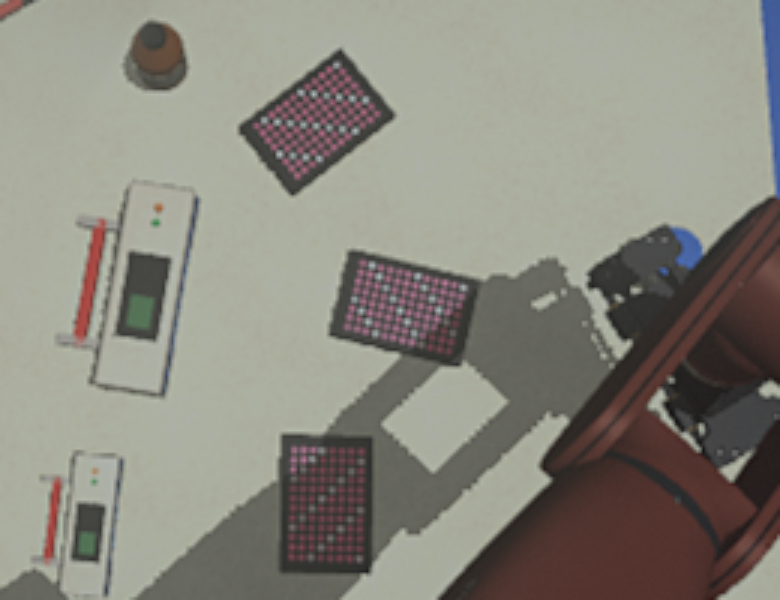

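The plate has not moved, although the TCP readout said the fingers passed its edge with no force. So the readout or the hand geometry disagrees with the cameras. I'll check the camera's view of the gripper against the reported TCP.

```bash
python3 - <<'E'
from h import *
def proj(name,X):
    m=imaging.camera_model(name); f=210/np.tan(np.radians(m["vertical_fov"])/2)
    q=(np.atleast_2d(X)-m["eye"])@rot(m["attitude"]).as_matrix(); return np.c_[q[:,0]/q[:,2]*f+m["cx"],q[:,1]/q[:,2]*f+m["cy"]]
print("base top",proj("top",[0,0,0]), "a tcp", proj("top",[.6322,-.1766,.0446]),"b tcp scene",proj("scene",[.6036,-.1715,.0071]))
print("plate in scene",proj("scene",[.5553,-.1624,.015]),"reader O",proj("scene",[.5772,.071,0]))
a=cv2.imread('pics/a.png'); s,d=imaging.grab_frame('scene')
t=np.array(arm.observe()["tcp_pos"]); print("tcp",t,proj("scene",t),proj("top",t))
P=cloud("scene",d); r=plate
# scene-camera check on plate/pts
print("scene world at plate px",P[184,272],"reader px",P[237,337])
q=tuple(proj("top",[.6322,-.1766,.0446])[0].astype(int)); cv2.drawMarker(a,q,(0,255,0),0,10)
q=tuple(proj("scene",t)[0].astype(int)); cv2.drawMarker(s,q,(0,255,0),0,10)
o=np.hstack([cv2.resize(a[130:290,200:390],None,fx=2.1,fy=2.1),cv2.resize(s[20:180,130:320],None,fx=2.1,fy=2.1)])
cv2.imwrite("pics/d.png",o)
E
```

```text
base top [[261.92020017 416.36976648]] a tcp [[319.08054131 183.82393973]] b tcp scene [[253.79615832 191.06209585]]
plate in scene [[272.77889276 182.36699872]] reader O [[333.28980564 244.45583164]]
tcp [ 0.49362008 -0.37439282  0.08660894] [[241.02231743 112.43454182]] [[395.46716502 229.5079406 ]]
scene world at plate px [ 0.55923112 -0.16028916  0.0133004 ] reader px [0.59483469 0.09735731 0.04907136]
```

View pics/d.png

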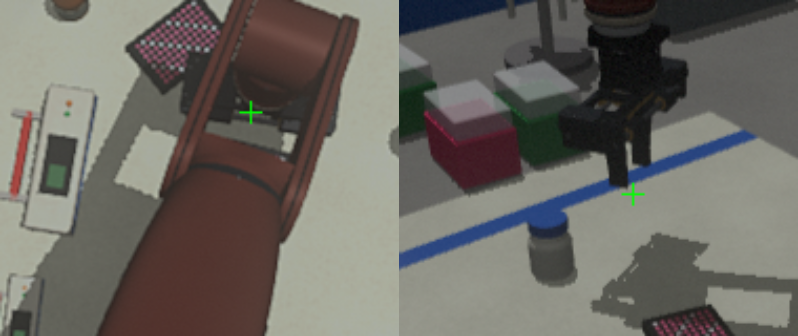

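Left panel: the hand at t=2.35, as seen from above. Right panel: the fingertips end about 20 crop px (9 px in the image) above the projected TCP (green cross at (632,194)). So the real tips are roughly 20 mm higher than reported. I'll measure the offset from depth.

```bash
python3 - <<'E'
from h import *
s,d=imaging.grab_frame('scene'); P=cloud("scene",d); st=arm.observe(); t=np.array(st["tcp_pos"])
L=rot(st["ee_rot"]).inv().apply((P-t).reshape(-1,3)).reshape(P.shape)*1000
m=(d>0)&(np.abs(L[...,0])<40)&(np.abs(L[...,1])<70)&(L[...,2]>-68)&(L[...,2]<30)
q=L[m]; print(m.sum(), "tool z max pct",np.percentile(q[:,2],[90,97,99,100]))
for sgn in(-1,1):
    f=q[q[:,1]*sgn>0]; f=f[f[:,2]>-50]; 
    print(sgn,len(f),"x",np.percentile(f[:,0],[2,50,98]),"y",np.percentile(f[:,1],[2,50,98]),"z",np.percentile(f[:,2],[50,98,100]))
E
```

```text
250 tool z max pct [-31.4261056  -28.22387055 -26.56199778 -24.06879816]
-1 73 x [-10.41104666   2.29910376  10.81822339] y [-32.41662821 -25.21570978 -18.4840115 ] z [-37.57387398 -26.12272895 -24.06879816]
1 74 x [-12.09826079  -0.05918001  10.19990726] y [27.37331283 34.38651765 38.4228989 ] z [-38.32953087 -28.06800916 -27.0102203 ]
```

The tips are about 25 mm shorter than the reported TCP (tool z −25), with x and y fine. The first push therefore passed over the plate without touching it. I'll redo it with the reported z about 25 mm lower.

```bash
python3 -c "
from h import *
goal(-233,-100,60,0)"
```

```text
now [-452.8   -0.6] 86.5 F [-0.7 -0.2  0. ] t 5.97 slide [103.6 218.   26.3] dr [ -0.1   0.1 -49.7]
```

```bash
python3 -m handwheel '[{"slide":[25,50,0],"dr":[0,0,-10],"gripper":50},{"slide":[50,105,0],"dr":[0,0,-20],"gripper":50},{"slide":[75,160,0],"dr":[0,0,-30],"gripper":50},{"slide":[104,218,0],"dr":[0,0,-40],"gripper":50},{"slide":[104,218,0],"dr":[0,0,-49.7],"gripper":50},{"slide":[104,218,0],"dr":[0,0,-49.7],"gripper":50},{"slide":[104,218,40],"dr":[0,0,-49.7],"gripper":50},{"slide":[104,218,80],"dr":[0,0,-49.7],"gripper":50},{"slide":[104,218,90],"dr":[0,0,-49.7],"gripper":50},{"slide":[104,218,90],"dr":[0,0,-49.7],"gripper":50}]'; python3 -c "
from h import *
goal(-233,-52.5,-18,0)"
```

```text
clock: 7.22
tcp_pos: [0.6316, -0.1766, -0.0039]
ee_rot: [0.0, 0.094, 0.996, -0.001]
force: [0.0, -0.6, 1.1]
width: 0.05
now [-233.2  -99.5] -3.9 F [ 0.  -0.6  1.1] t 7.22 slide [47.   0.1 14.1] dr [-0.1  0.  -0.1]
```

Descending carefully to a reported −17 mm, then checking from the scene camera.

```bash
python3 -m handwheel '[{"slide":[0,0,5],"dr":[0,0,0],"gripper":50},{"slide":[0,0,9],"dr":[0,0,0],"gripper":50},{"slide":[0,0,13],"dr":[0,0,0],"gripper":50},{"slide":[0,0,13],"dr":[0,0,0],"gripper":50}]'; python3 - <<'E'
from h import *
s,d=imaging.grab_frame('scene'); P=cloud("scene",d); st=arm.observe(); t=np.array(st["tcp_pos"])
L=rot(st["ee_rot"]).inv().apply((P-t).reshape(-1,3)).reshape(P.shape)*1000
m=(d>0)&(np.abs(L[...,0])<13)&(np.abs(L[...,1])<45)&(L[...,2]>-68)&(s.max(2)<75)
print("lowest finger z mm",np.sort(P[m][:,2]*1000)[:8]); goal(-233,-52.5,-18,0)
cv2.imwrite("pics/e.png",cv2.resize(s[110:240,180:360],None,fx=4,fy=4))
E
```

```text
clock: 7.72
tcp_pos: [0.6314, -0.1765, -0.0171]
ee_rot: [-0.0, 0.094, 0.996, -0.001]
force: [-0.1, 0.0, 0.5]
width: 0.0498
lowest finger z mm [-1.61418464 -1.49698062 -1.25930322 -0.63663038 -0.61083335  0.52455189
  0.61615237  1.05837884]
now [-233.1  -99.3] -17.0 F [-0.1  0.3 -1. ] t 7.78 slide [46.8  0.   1. ] dr [-0.1  0.  -0.1]
```

View pics/e.png

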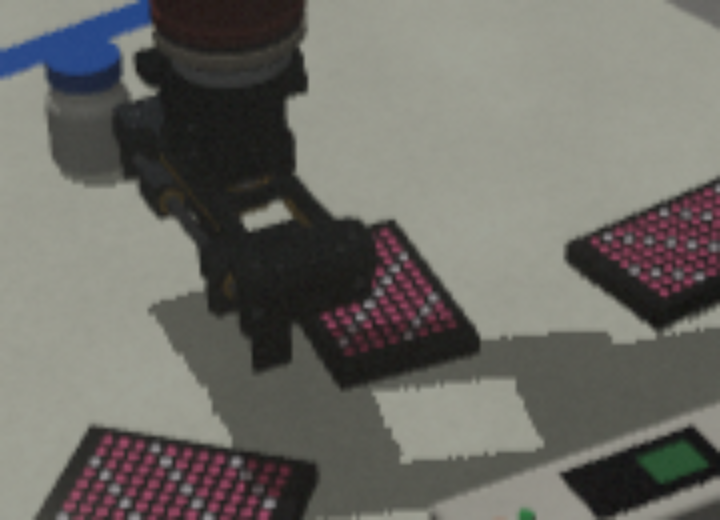

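The near finger (tip at (270,365)) is now down beside the plate's far long side, and there is no bench contact force. Now the sideways push.

```bash
python3 -m handwheel '[{"slide":[8,0,0],"dr":[0,0,0],"gripper":50},{"slide":[13,0,0],"dr":[0,0,0],"gripper":50},{"slide":[18,0,0],"dr":[0,0,0],"gripper":50},{"slide":[22,0,0],"dr":[0,0,0],"gripper":50},{"slide":[26,0,0],"dr":[0,0,0],"gripper":50},{"slide":[30,0,0],"dr":[0,0,0],"gripper":50},{"slide":[34,0,0],"dr":[0,0,0],"gripper":50},{"slide":[38,0,0],"dr":[0,0,0],"gripper":50},{"slide":[42,0,0],"dr":[0,0,0],"gripper":50},{"slide":[42,0,0],"dr":[0,0,0],"gripper":50}]'; python3 - <<'E'
from h import *
s,d=imaging.grab_frame('scene'); P=cloud("scene",d)
# pink wells centroid on plate in scene
hsv=s.astype(int); m=(hsv[...,2]-hsv[...,1]>40)&(np.abs(P[...,2]-.013)<.01)
X=P[m]*1000; r=np.array([W2R(x[:2]) for x in X]); k=(abs(r[:,0]+233)<80)&(abs(r[:,1])<75); print(k.sum(),"wells y range",np.percentile(r[k],[1,50,99],axis=0).tolist())
goal(-233,-52.5,-18,0)
E
```

```text
clock: 9.02
tcp_pos: [0.5898, -0.1685, -0.0171]
ee_rot: [-0.0, 0.094, 0.996, -0.001]
force: [-0.8, -0.0, -0.3]
width: 0.0501
75 wells y range [[-234.41909684789587, -36.97030152248402], [-210.75254527415458, 1.0755710986387328], [-186.19917123510157, 29.285771104770806]]
now [-233.  -57.] -17.1 F [-0.4  0.6  0.2] t 9.07 slide [ 4.5 -0.   0.9] dr [-0.1 -0.  -0.1]
```

```bash
python3 -m handwheel '[{"slide":[3,0,0],"dr":[0,0,0],"gripper":50},{"slide":[4.5,0,0],"dr":[0,0,0],"gripper":50},{"slide":[4.5,0,0],"dr":[0,0,0],"gripper":50},{"slide":[-5,0,0],"dr":[0,0,0],"gripper":50},{"slide":[-30,0,0],"dr":[0,0,0],"gripper":50},{"slide":[-30,0,-50],"dr":[0,0,0],"gripper":50},{"slide":[-30,0,-105],"dr":[0,0,0],"gripper":50},{"slide":[-30,0,-105],"dr":[0,0,0],"gripper":50}]' && python3 -m handwheel '[{"slide":[10,-40,0],"dr":[0,0,10],"gripper":50},{"slide":[35,-80,0],"dr":[0,0,20],"gripper":50},{"slide":[60,-120,0],"dr":[0,0,30],"gripper":50},{"slide":[85,-160,0],"dr":[0,0,40],"gripper":50},{"slide":[87,-200,0],"dr":[0,0,50],"gripper":50},{"slide":[87,-220,0],"dr":[0,0,60],"gripper":50},{"slide":[87,-220,0],"dr":[0,0,70],"gripper":50},{"slide":[87,-220,0],"dr":[0,0,80],"gripper":50},{"slide":[87,-220,0],"dr":[0,0,90],"gripper":50},{"slide":[87,-220,0],"dr":[0,0,90],"gripper":50}]'; python3 - <<'E'
from h import *
p,d=imaging.grab_frame('top'); cv2.imwrite('pics/f.png',cv2.resize(p[110:310,180:440],None,fx=3,fy=3))
r,n=plate(p,(275,185,346,262)); print(r,W2R(r[0]))
goal(-345,0,60,-90)
E
```

```text
clock: 10.07
tcp_pos: [0.6243, -0.1758, 0.0944]
ee_rot: [0.005, 0.094, 0.996, -0.002]
force: [-0.2, -0.7, 0.1]
width: 0.05
clock: 11.32
tcp_pos: [0.4974, -0.3754, 0.0934]
ee_rot: [0.005, 0.77, 0.638, 0.002]
force: [-0.8, -0.5, -0.2]
width: 0.0495
((529.8989868164062, -161.29013061523438), (130.982666015625, 87.0150375366211), 80.54212188720703) [-237.03347388    3.3500585 ]
now [-453.5   -4.5] 93.5 F [ 0.4 -0.9  0.1] t 11.38 slide [108.6  -4.7  33.1] dr [0.6 0.2 0.1]
```

View pics/f.png

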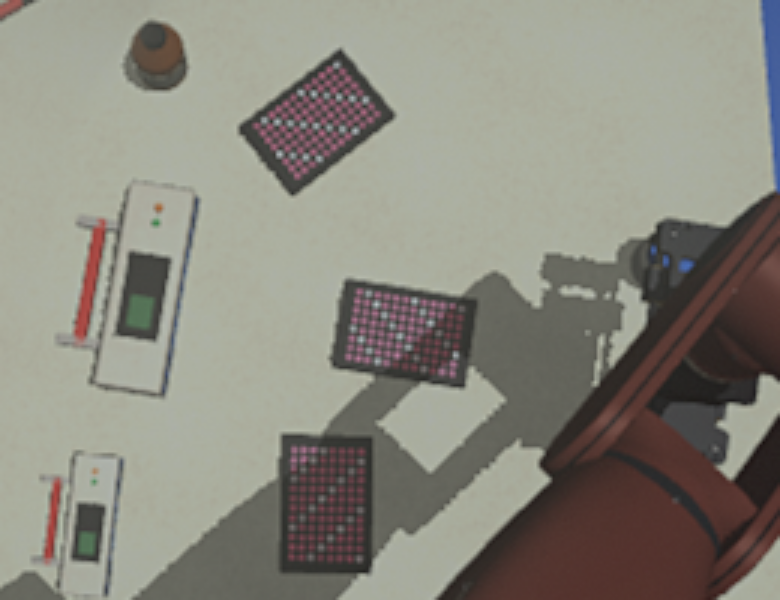

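The plate is now near the lane line (reader frame −237, +3, about 1° askew) and the other objects haven't moved. Next the hand goes down behind the trailing short edge.

```bash
python3 -m handwheel '[{"slide":[55,-7.6,0],"dr":[0.6,0,0],"gripper":50},{"slide":[110,-7.6,0],"dr":[0.6,0,0],"gripper":50},{"slide":[118,-7.6,0],"dr":[0.6,0,0],"gripper":50},{"slide":[118,-7.6,50],"dr":[0.6,0,0],"gripper":50},{"slide":[118,-7.6,90],"dr":[0.6,0,0],"gripper":50},{"slide":[118,-7.6,102],"dr":[0.6,0,0],"gripper":50},{"slide":[118,-7.6,109],"dr":[0.6,0,0],"gripper":50},{"slide":[118,-7.6,109],"dr":[0.6,0,0],"gripper":50}]'; python3 -c "
from h import *
goal(-75,1,-16,-90)"
```

```text
clock: 12.38
tcp_pos: [0.5134, -0.2594, -0.015]
ee_rot: [0.001, 0.769, 0.639, -0.001]
force: [-0.2, -0.7, 1.1]
width: 0.0502
now [-336.5    1.3] -15.0 F [-0.2 -0.7  1.1] t 12.38 slide [261.5   0.7   0. ] dr [0.  0.2 0.1]
```

```bash
python3 -m handwheel '[{"slide":[16,0,0],"dr":[0,0,0],"gripper":50},{"slide":[22,0,0],"dr":[0,0,0],"gripper":50},{"slide":[28,0,0],"dr":[0,0,0],"gripper":50},{"slide":[35,0.3,0],"dr":[0,0,0],"gripper":50},{"slide":[43,0.6,0],"dr":[0,0,0],"gripper":50},{"slide":[51,1,0],"dr":[0,0,0],"gripper":50},{"slide":[59,1.3,0],"dr":[0,0,0],"gripper":50},{"slide":[67,1.6,0],"dr":[0,0,0],"gripper":50},{"slide":[75,2,0],"dr":[0,0,0],"gripper":50},{"slide":[83,2.3,0],"dr":[0,0,0],"gripper":50}]'; python3 -m handwheel '[{"slide":[8,0.3,0],"dr":[0,0,0],"gripper":50},{"slide":[16,0.6,0],"dr":[0,0,0],"gripper":50},{"slide":[24,0.9,0],"dr":[0,0,0],"gripper":50},{"slide":[32,1.2,0],"dr":[0,0,0],"gripper":50},{"slide":[40,1.5,0],"dr":[0,0,0],"gripper":50},{"slide":[48,1.5,0],"dr":[0,0,0],"gripper":50},{"slide":[56,1.5,0],"dr":[0,0,0],"gripper":50},{"slide":[64,1.5,0],"dr":[0,0,0],"gripper":50},{"slide":[70,1.5,0],"dr":[0,0,0],"gripper":50},{"slide":[70,1.5,0],"dr":[0,0,0],"gripper":50}]'; python3 - <<'E'
from h import *
goal(-74,0,-16,-90)
s,d=imaging.grab_frame('scene'); p,d=imaging.grab_frame('top')
cv2.imwrite('pics/g.png',np.hstack([cv2.resize(s[130:290,200:390],None,fx=2.1,fy=2.1),cv2.resize(p[140:300,180:370],None,fx=2.1,fy=2.1)]))
E
```

```text
clock: 13.62
tcp_pos: [0.5311, -0.1777, -0.0153]
ee_rot: [0.001, 0.769, 0.639, -0.001]
force: [0.5, -1.3, 0.2]
width: 0.0499
clock: 14.88
tcp_pos: [0.5454, -0.1086, -0.0157]
ee_rot: [0.001, 0.769, 0.639, -0.001]
force: [0.1, 0.1, -0.4]
width: 0.0502
now [-182.4   -2.1] -15.7 F [ 0.1  0.1 -0.4] t 14.88 slide [ 1.084e+02 -1.800e+00 -1.000e-01] dr [0.  0.2 0.1]
```

View pics/g.png

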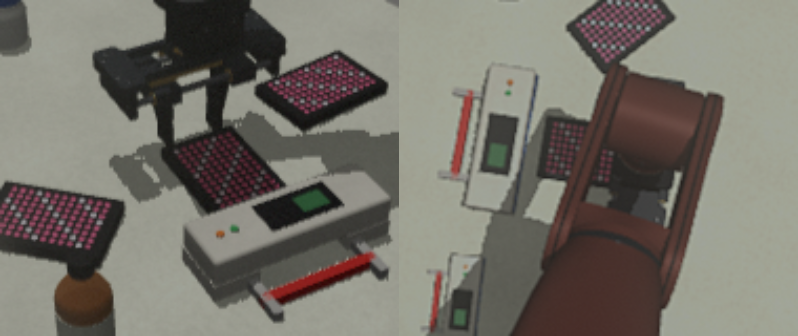

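Left panel: both fingers are behind the plate's trailing edge and the plate is flat, about to enter under the beam. Right panel: the leading edge runs from about (547,115) to (540,178). I'll check the lateral position before it enters.

```bash
python3 - <<'E'
from h import *
p,d=imaging.grab_frame('top'); 
roi=p[185:232,240:272]; g=roi.astype(int)
m=((g.max(2)<80)).astype(np.uint8)
q=onplane("top",np.array([[250.5,194.8],[247.6,224.8]]),.015); print([W2R(x) for x in q])
o=cv2.resize(p[175:245,225:305],None,fx=8,fy=8,interpolation=cv2.INTER_CUBIC); cv2.imwrite("pics/i.png",np.clip(o*1.6,0,255).astype(np.uint8))
E
```

```text
[array([-44.38956482, -42.30359279]), array([-50.82438084,  44.59377916])]
```

View pics/i.png

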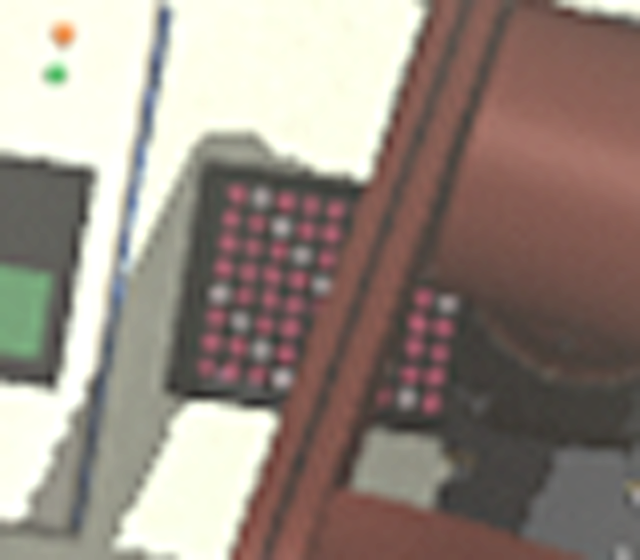

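The leading-edge corners are at about (205,168) and (167,390) in this 8x crop.

```bash
python3 -c "
from h import *
q=onplane('top',np.array([[225+205/8-.5,175+168/8-.5],[225+167/8-.5,175+390/8-.5]]),.015); a=[W2R(x) for x in q]; print(a,np.mean(a,0),np.degrees(np.arctan2(*(a[0]-a[1])))); goal(-74,0,-16,-90)"
```

```text
[array([-43.66724633, -40.11520515]), array([-43.80057786,  41.22976191])] [-43.73391209   0.55727838] 179.9060872809215
now [-183.    -2.2] -15.7 F [-0.5 -0.6 -0.2] t 15.03 slide [ 1.09e+02 -2.00e+00 -1.00e-01] dr [0.  0.2 0.1]
```

The plate is square, with y≈+0.6 and the leading edge at −43.7, so about 107.7 mm remain to the stop.

```bash
python3 -m handwheel '[{"slide":[8,0,0],"dr":[0,0,0],"gripper":50},{"slide":[16,0,0],"dr":[0,0,0],"gripper":50},{"slide":[24,0,0],"dr":[0,0,0],"gripper":50},{"slide":[32,0,0],"dr":[0,0,0],"gripper":50},{"slide":[39,0,0],"dr":[0,0,0],"gripper":50},{"slide":[46,0,0],"dr":[0,0,0],"gripper":50},{"slide":[52,0,0],"dr":[0,0,0],"gripper":50},{"slide":[58,0,0],"dr":[0,0,0],"gripper":50},{"slide":[64,0,0],"dr":[0,0,0],"gripper":50},{"slide":[64,0,0],"dr":[0,0,0],"gripper":50}]'; python3 -m handwheel '[{"slide":[5,0,0],"dr":[0,0,0],"gripper":50},{"slide":[10,0,0],"dr":[0,0,0],"gripper":50},{"slide":[15,0,0],"dr":[0,0,0],"gripper":50},{"slide":[20,0,0],"dr":[0,0,0],"gripper":50},{"slide":[25,0,0],"dr":[0,0,0],"gripper":50},{"slide":[30,0,0],"dr":[0,0,0],"gripper":50},{"slide":[34,0,0],"dr":[0,0,0],"gripper":50},{"slide":[37,0,0],"dr":[0,0,0],"gripper":50},{"slide":[37,0,0],"dr":[0,0,0],"gripper":50}]'; python3 -c "
from h import *
goal(-74,0,-16,-90)"
```

```text
clock: 16.27
tcp_pos: [0.5571, -0.0457, -0.016]
ee_rot: [0.001, 0.769, 0.639, -0.001]
force: [-0.6, 0.5, -0.2]
width: 0.0501
clock: 17.4
tcp_pos: [0.5639, -0.009, -0.0162]
ee_rot: [0.001, 0.769, 0.639, -0.001]
force: [0.5, 0.8, 0.2]
width: 0.0499
now [-81.1  -1.8] -16.2 F [0.5 0.8 0.2] t 17.4 slide [ 7.1 -1.7 -0.2] dr [0.  0.2 0.1]
```

Creeping onto the stop while watching the force.

```bash
python3 -m handwheel '[{"slide":[2,0,0],"dr":[0,0,0],"gripper":50},{"slide":[4,0,0],"dr":[0,0,0],"gripper":50},{"slide":[5,0,0],"dr":[0,0,0],"gripper":50},{"slide":[5,0,0],"dr":[0,0,0],"gripper":50}]'; python3 -m handwheel '[{"slide":[1,0,0],"dr":[0,0,0],"gripper":50},{"slide":[1.5,0,0],"dr":[0,0,0],"gripper":50},{"slide":[1.5,0,0],"dr":[0,0,0],"gripper":50}]'; python3 -c "
from h import *
goal(-74,0,-16,-90)"
```

```text
clock: 17.9
tcp_pos: [0.5645, -0.0048, -0.0163]
ee_rot: [0.001, 0.769, 0.639, -0.002]
force: [-1.3, -4.1, 0.6]
width: 0.05
clock: 18.27
tcp_pos: [0.5645, -0.0047, -0.0163]
ee_rot: [0.002, 0.769, 0.639, -0.003]
force: [-2.9, -7.3, 1.9]
width: 0.05
now [-76.7  -1.6] -16.3 F [-2.9 -7.3  1.9] t 18.27 slide [ 2.7 -1.6 -0.3] dr [-0.   0.4  0.1]
```

The hand stopped at x=-76.7, against −75.3 expected, and the force is rising along −lane, so the plate is on the stop. One slightly firmer nudge, then I'll back off and look.

```bash
python3 -m handwheel '[{"slide":[2,0,0],"dr":[0,0,0],"gripper":50},{"slide":[3,0,0],"dr":[0,0,0],"gripper":50},{"slide":[3,0,0],"dr":[0,0,0],"gripper":50}]'; python3 -m handwheel '[{"slide":[-3,0,0],"dr":[0,0,0],"gripper":50},{"slide":[-15,0,0],"dr":[0,0,0],"gripper":50},{"slide":[-45,0,0],"dr":[0,0,0],"gripper":50},{"slide":[-60,0,-30],"dr":[0,0,0],"gripper":50},{"slide":[-90,0,-80],"dr":[0,0,0],"gripper":50},{"slide":[-150,0,-120],"dr":[0,0,0],"gripper":50},{"slide":[-200,0,-120],"dr":[0,0,0],"gripper":50},{"slide":[-240,0,-120],"dr":[0,0,0],"gripper":50},{"slide":[-240,0,-120],"dr":[0,0,0],"gripper":50}]'; python3 - <<'E'
from h import *
p,d=imaging.grab_frame('top'); goal(-74,0,-16,-90)
P=cloud("top",d)
for n,roi,a,b in [("bottle",(215,110,248,145),.02,.13),("jar",(385,180,420,210),.06,.09),("rack",(125,200,160,245),.02,.04)]:
    r,k,z,s=rect(P,d>0,a,b,roi); print(n,np.round(r[0],1),k)
o=cv2.resize(p[165:245,190:280],None,fx=7,fy=7,interpolation=cv2.INTER_CUBIC); cv2.imwrite("pics/j.png",np.clip(o*1.6,0,255).astype(np.uint8))
E
```

```text
clock: 18.65
tcp_pos: [0.5645, -0.0046, -0.0163]
ee_rot: [0.003, 0.769, 0.639, -0.004]
force: [-4.3, -12.9, 2.2]
width: 0.0504
clock: 19.77
tcp_pos: [0.5205, -0.2422, 0.1066]
ee_rot: [0.004, 0.77, 0.638, -0.004]
force: [-0.8, 0.5, -0.8]
width: 0.0499
now [-316.5   -2.2] 106.2 F [-0.5  0.6  0.2] t 19.82 slide [243.7  -2.  119.8] dr [-0.1  0.6  0. ]
bottle [799.4  66.3] 319
jar [ 609.7 -416.2] 36
rack [538.9 325.5] 693
```

View pics/j.png

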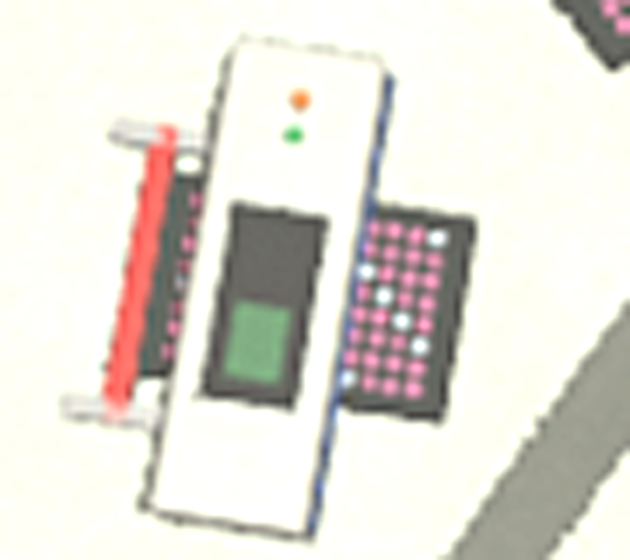

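The plate is under the bridge with its leading edge flush against the red bar (gap-free along (175,180)–(145,375)) and its trailing corners at about (475,215) and (441,420). The jar was half hidden by the arm, so I'll check it from the scene camera.

```bash
python3 - <<'E'
from h import *
q=onplane('top',np.array([[190+475/7-.5,165+215/7-.5],[190+441/7-.5,165+420/7-.5]]),.015); a=[W2R(x) for x in q]; c=np.mean(a,0)
print(np.round(a,1),"plate",c+[64,0],"yaw err",np.degrees(np.arctan2((a[0]-a[1])[0],(a[1]-a[0])[1])))
d0=np.load("scene0.npy"); s0=cv2.imread("pics/scene0.png"); s,d=imaging.grab_frame("scene")
for p,dd in((s0,d0),(s,d)):
    P=cloud("scene",dd); b=(p[...,0].astype(int)-p[...,2]>40); b[:115]=0;b[140:]=0;b[:,:185]=0;b[:,220:]=0; b&=(P[...,2]>.05)
    print("jar cap",P[b].mean(0)*1000,b.sum(),np.array(np.nonzero(b)).mean(1))
P=cloud("scene",d); r=((P[...,:2]*1000-O)@np.array([[np.cos(np.radians(Y)),-np.sin(np.radians(Y))],[np.sin(np.radians(Y)),np.cos(np.radians(Y))]]))
m=(d>0)&(r[...,0]>-60)&(r[...,0]<-30)&(abs(r[...,1])<35); print("protruding top z",np.median(P[m][:,2])*1000,m.sum())
print(arm.observe()["clock"])
E
```

```text
[[-64.1 -44.3]
 [-64.5  41.5]] plate [-0.29089376 -1.3892877 ] yaw err 0.2627285821246325
jar cap [ 594.45851909 -410.53663471   74.34162235] 145 [123.5862069  200.02758621]
jar cap [ 594.39954806 -410.85412065   74.09202818] 146 [123.61643836 199.99315068]
protruding top z 14.986156826297947 68
19.875
```

All the checks agree, so I'm handing in.

```bash
python3 -c "
from cell import arm
print(arm.finish_job())"
```

```text
the job is handed in; nothing more can be done
None
```

The plate is home under the bridge, flat and against the red stop, and the job is handed in at about 20 s on the robot's clock. No verdict is reported.

**What I did:** I used the rightmost black plate and the larger reader. With two fingertips I pushed the plate's long side to square and centre it on the lane. I then pushed its trailing short edge in under the bridge until it met the stop, with the force rising to about 13 N and no further travel.

**Last checks:**
- **Plate:** it sits at about x = −0.3 mm and y = −1.4 mm from home, about 0.3° (0.005 rad) off square. Its top is at 15.0 mm, so it is flat.
- **Bottle, jar and rack:** all are within 0.4 mm of where they started.
- **Hand:** it is clear, about 0.24 m back from the plate and raised.

**What disagreed:**
- **Fingertips:** they are about 25 mm shorter than the reported TCP, so my first sideways push passed over the plate without touching it. I measured the offset by depth camera and corrected for it.
- **Jar:** one reading from the top camera put it about 19 mm off, because the arm half hid it. The scene camera showed it had moved less than 0.5 mm.

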